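# Tare the balance through its covered key well

## Task

Tare the balance with the beaker standing on its pan: push the blue sliding cover fully aside to uncover the well in the balance's front panel, reach your closed fingertips down into the well and press the sunken green key all the way in for about half a second, then let it come up and push the cover back until the well is fully covered again. Only push and press: do not lift or shift the beaker, the vial or the amber bottle, and finish clear of everything.

Things in the scene. Friction and masses are not known exactly. Their poses are not given: they have to be found in the camera images.
- balance: Bench balance, fixed. Origin: on the worktop, straight below the key well's centre. x runs from its front (robot side, dark display) to its back, y to its left, z up. It spans x -50 to 201, y -115 to 50 mm, 60 mm high; the level front panel is x -50 to 50. Steel pan (110 mm across, top 70 mm above the worktop) centred at x 137, y -32.
- well_mouth (a point): Centre of the mouth of the key well, in the plane of the front panel, 60 mm above the worktop. The well is square, 48 x 48 mm, sides along the balance's x and y, straight walls with a small chamfer, 34 mm deep. Axes as the balance.
- tare_key_top (a point): Centre of the top face of the green round tare key (34 mm across) in the middle of the well; unpressed it lies 22 mm below the front panel, 38 mm above the worktop. Axes as the balance; it goes straight down with the key.
- tare_key (a joint): Travel of the tare key in m: 0 up, 0.006 fully in (stop). It springs back; it takes about 1.2 N to start and 5 N fully in.
- cover_pocket (a point): Centre of the open top of the finger pocket in the blue sliding cover, a shallow tray 60 x 60 mm, top 79 mm above the worktop. Walls 6 mm thick: pocket 48 x 48 mm inside, floor 12 mm below this point. Fingertips set into the pocket push the cover by its walls. Moves with the cover; axes as the balance. Two rails (x +-33 mm, 5 mm high) flank it.
- cover (a joint): Travel of the cover in m along the balance's -y (to its right): 0 closed (centred over the well, stop), 0.062 fully open (centred 62 mm right of the well, well wholly free, stop). It stays where left; friction about 1.5 N. It starts closed or up to 0.01 open.
- weigh_beaker: Empty clear plastic 100 ml beaker, 61 x 64 x 72 mm high, loose, standing on the pan. Origin: centre of its underside; z up.
- sample_vial: Glass vial with black cap, 23 mm across, 59 mm high, loose, on the worktop left of the balance's front panel. Origin: centre of its underside; z up.
- amber_bottle: Amber reagent bottle, 55 mm across, 115 mm high, loose, on the worktop right of the balance. Origin: centre of its underside; z up.
Things that resemble listed ones, but are neither listed nor needed, are in the scene too. There is more than one size of the amber_bottle; the job needs the largest. Of the things that look like the sample_vial, the smaller one is meant.

How it is judged:
On the way, in this order (a step that is already met when the one before it is completed fails the run):
1. the cover is pushed aside, off the well (at least 50 mm open) (value of joint cover above 0.05 m), for 0.1 s.
2. the fingers press the sunken key in (at least 4.8 of its 6 mm) for 0.3 s with the well uncovered (value of joint tare_key above 0.0048 m and contact force between the fingers and tare_key above 0.5 N and value of joint cover above 0.035 m), for 0.3 s.
3. the key is let up again (value of joint tare_key below 0.0015 m), for 0.1 s.
4. the cover is pushed back over the well (within 4 mm of its stop) (value of joint cover below 0.004 m), for 0.1 s.
At the end, for the whole second after the job is handed in: The cover is closed over the well (within 4 mm of its stop), the key is up (within 1.5 mm), and beaker, vial and bottle stand upright and at rest within 12 mm of where they stood (value of joint cover below 0.004 m and value of joint tare_key below 0.0015 m and angle between each of weigh_beaker, sample_vial, amber_bottle's own z axis and vertical below 0.1 rad and distance of each of weigh_beaker, sample_vial, amber_bottle from where it was at the start of the episode below 0.012 m and linear speed of each of weigh_beaker, sample_vial, amber_bottle below 0.02 m/s); the robot touches nothing.
It fails at once if the beaker on the pan is shifted more than 12 mm, lifted or tipped (distance of weigh_beaker from where it was at the start of the episode above 0.012 m or angle between weigh_beaker's own z axis and vertical above 0.3 rad).
It fails at once if the vial is shifted more than 12 mm, lifted or tipped (distance of sample_vial from where it was at the start of the episode above 0.012 m or angle between sample_vial's own z axis and vertical above 0.3 rad).
It fails at once if the amber bottle is shifted more than 12 mm, lifted or tipped (distance of amber_bottle from where it was at the start of the episode above 0.012 m or angle between amber_bottle's own z axis and vertical above 0.3 rad).
It also fails if it takes over 54 s, if anything falls off the work surface, if the arm or the gripper's body presses on something with over 40 N, if the wrist force passes 120 N, or if a joint passes its speed limit or range.

## Robot

A 6-joint arm with a two-finger parallel gripper is mounted at the origin on the work surface; the furniture and walls round the work are solid. World frame = base frame: x ahead of the robot, y to its left, z up, the work surface at z = 0. Lengths are in m, angles in rad, forces in N, time in s.
With the tool pointing down it reaches from about 0.35 to 0.875 m from the base axis. Payload 15.5 kg.
Tool frame: the origin (TCP) lies at the very end of the fingers, on their centre line; the grasp point (between the pads) lies 19 mm behind it (arm.hold_point_z is the distance from the TCP to the grasp point, in m); z points along the fingers, y is the direction in which the jaws open and shut (so a half turn about z gives the same grasp; the last joint's range is limited). The gripper opens to 85 mm and grips with 20 to 120 N. Pads are 22 mm wide; open, the fingers measure 114 mm over their backs; the gripper's body (76 mm by 85 mm) begins 54 mm behind the grasp point. The pads swing forward as they close: fully open they stand 13 mm farther back than shut.
Start: joints at [-0.096, 0.494, 1.345, -0, 1.302, -0.096], TCP at [0.625, 0, 0.231] pointing down, gripper open.
Joint ranges: [-2.91, 2.91], [-0.82, 2.16], [0.22, 2.67], [-1.22, 4.37], [0.12, 2.79], [-3.08, 3.08]. Speed limits (rad/s): [1.89, 1.89, 2.57, 3.01, 3.01, 3.01].

## Interface

Orientations are given as a unit quaternion [w, x, y, z].
In Python, from cell import status, camera, hand_in, arm gives the robot as it stands.
- The arm moves only by the tool send_rows, never from a script. Its argument "moves" is text: rows parted by semicolons, each of 7 numbers parted by spaces: the opening, from 0 (shut) to 1 (fully open), then the shift along the world's x, y, z in mm, then the turn, a rotation vector about the world's x, y, z in degrees. In form: claw tx ty tz ax ay az; .... A call has 1 to 10 rows; each row is the pose to reach, as a shift and turn from the pose commanded when the call began; what a row does not reach only later rows make up. A row lasts 1/8 s, in which the tool goes at most 62.5 mm and 10.7 degrees, less where a joint would pass 70% of its speed; a pose out of reach is approached as far as the arm can. A call with a gripper value outside its range is refused whole. The fingers move at their own pace and stop on an object; "grip_force" is the grip in N (left out, the last holds). Time passes only in rows, so rows that repeat a pose let the fingers close. It gives the time, the measured TCP pose, the force and the opening at its end, in the units of the state.
- status.get_obs(): the state, without advancing time (a new reading comes with each control period).
- camera(name): name is "scene" or "side" or "wrist"; returns a dict with "color" (420x560x3 uint8, red, green, blue), "z_map" (420x560 float32, m along the optical axis (not along the pixel's ray), 0 where there is no reading), "fx", "fy", "cx", "cy" (pixels), "k1" (the pictures are not rectified: a ray, as slopes to the right and down, at radius r is drawn at 1 + k1 r^2 times it, then the intrinsics apply), "pose" (4x4, takes a point from camera to world coordinates). Camera axes: x right, y down, z forward; pixel columns grow to the right and rows downward; lengths in m; the calibration is good to about 2 mm. A picture is of the moment at which its call begins.
- hand_in(): hands the job in, once; it reports no verdict.
The state is a dict: "time": time; "joint_positions": joint angles; "qd": joint speeds; "tau": joint torques, N m; "eef_pos": TCP position; "orientation": TCP orientation; "force": force on the tool from outside, world axes, zero at the start; "ft_torque": the same for the moment, N m; "width": finger opening in m.
Only numpy, scipy, OpenCV 4.12 (cv2) and the standard library are available. Lean on these libraries where they do the work, as an engineer would, in place of code of your own. Each camera call takes 0.05 s, during which the arm holds its last target.

## Working session

There is one attempt and no reset: what is moved stays moved. The work goes in short steps, Python scripts to look and compute and a tool call to move; the robot and the scene stay as the last step left them, time stands still between calls to the robot, and variables do not carry over. Pictures are saved under pics/ and viewed, and the job is handed in when it is done.

Besides the shell and the picture viewer there is one more tool, called after "Call:" by a JSON object that holds its "method" and its "body", one argument or row to a line. send_rows: Moves the arm, as the interface text tells. Its arguments: {"type":"object","properties":{"moves":{"type":"string"},"grip_force":{"type":"number"}},"required":["moves"]}

```bash
ls; mkdir -p pics; cat > h.py <<'E'
import numpy as np,cv2
from cell import status,camera,hand_in,arm
def grab(n,fn=None):
    d=camera(n)
    np.savez('%s.npz'%n,**d)
    if fn: cv2.imwrite('pics/'+fn,d['color'][:,:,::-1])
    return d
def load(n): return dict(np.load('%s.npz'%n))
def K(d): return np.array([[d['fx'],0,d['cx']],[0,d['fy'],d['cy']],[0,0,1.]]),np.array([float(d['k1']),0,0,0,0])
def rays(d,uv):
    k,D=K(d); s=cv2.undistortPointsIter(np.array(uv,float).reshape(-1,1,2),k,D,None,None,(3,50,1e-9)).reshape(-1,2)
    return np.c_[s,np.ones(len(s))]
def plane(d,uv,z):
    r=rays(d,uv)@d['pose'][:3,:3].T; o=d['pose'][:3,3]
    return o+r*((z-o[2])/r[:,2])[:,None]
def pts(d):
    H,W=d['z_map'].shape
    uv=np.stack(np.meshgrid(np.arange(W),np.arange(H)),-1).reshape(-1,2)
    r=rays(d,uv)*d['z_map'].reshape(-1,1)
    return (r@d['pose'][:3,:3].T+d['pose'][:3,3]).reshape(H,W,3)
def proj(d,P):
    T=np.linalg.inv(d['pose']); k,D=K(d); 
    return cv2.projectPoints(np.array(P,float).reshape(-1,1,3),cv2.Rodrigues(T[:3,:3])[0],T[:3,3],k,D)[0].reshape(-1,2)
E
python3 - <<'E'
from h import *
for n in("scene","side","wrist"): grab(n,n+"0.png")
print(status.get_obs())
E
```

```text
pics
{'time': 0.15, 'joint_positions': array([-9.54873993e-02,  4.94015908e-01,  1.34597664e+00, -2.46544768e-06,
        1.30246629e+00, -9.54849322e-02]), 'qd': array([ 0.00051895, -0.00186689, -0.00175908, -0.00062928,  0.0007452 ,
        0.00106862]), 'tau': array([ 4.76028199e-04, -8.82539248e+01, -3.84067369e+01, -1.70366275e-04,
        7.04737889e-03, -2.97315989e-05]), 'eef_pos': array([6.24740369e-01, 3.51425148e-05, 2.30856605e-01]), 'orientation': array([-3.33289806e-04,  7.07107356e-01,  7.07106074e-01, -2.76567665e-04]), 'force': array([-0.7145142 , -0.94519156, -0.03760914]), 'ft_torque': array([-0.03109499, -0.00081841,  0.04846391]), 'width': 0.08543165730971528}
```

View pics/scene0.png

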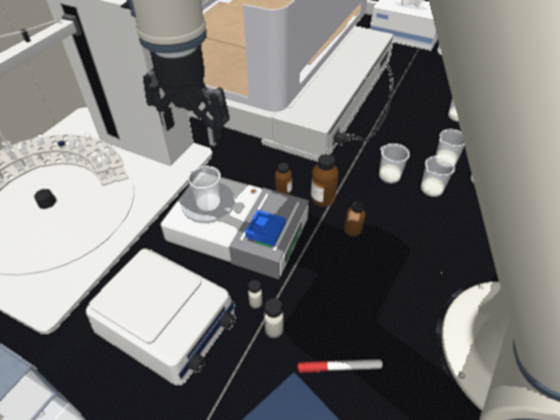

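View pics/side0.png

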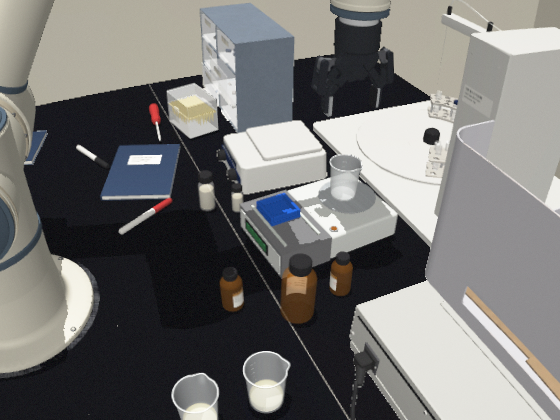

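View pics/wrist0.png

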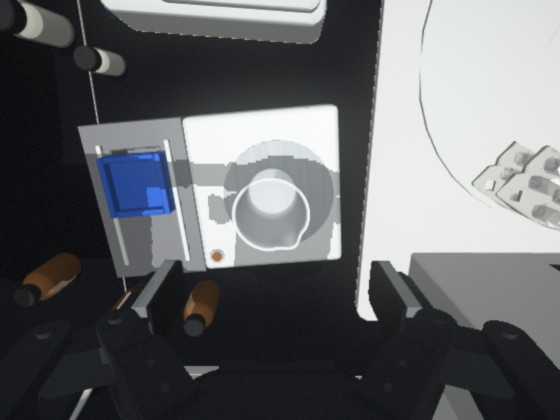

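The wrist view shows the balance, with its front at the left. The blue cover is at (138,184), the pan with the beaker at (275,205), and the vials at (15,15) and (90,60). The amber bottles are at (50,275), (125,300, partly hidden) and (200,305). I'll measure the cover and the balance axes next.

```bash
python3 - <<'E'
from h import *
for n in("wrist","scene","side"):
    d=load(n); im=d['color'].astype(int); P=pts(d)
    m=((im[...,2]>90)&(im[...,2]>im[...,0]*2+20)&(im[...,2]>im[...,1]*1.5)).astype(np.uint8)
    k,l,s,c=cv2.connectedComponentsWithStats(m); j=1+np.argmax(s[1:,4]); mm=(l==j)
    print(n,s[j],c[j])
    q=P[mm]; q=q[d['z_map'][mm]>0]
    print(' z hist',np.histogram(q[:,2],bins=np.arange(.05,.095,.003)))
    top=q[(q[:,2]>.074)&(q[:,2]<.086)]
    if len(top)>20:
        r=cv2.minAreaRect((top[:,:2]*1000).astype(np.float32)); print(' rim rect',r,np.median(top[:,2]))
# panel: planes z~60
d=load('wrist');P=pts(d);ok=d['z_map']>0
m=ok&(abs(P[...,2]-.06)<.004); m=cv2.morphologyEx(m.astype(np.uint8),cv2.MORPH_OPEN,np.ones((5,5)))
k,l,s,c=cv2.connectedComponentsWithStats(m)
for j in range(1,k):
    if s[j,4]>1500:
        q=P[l==j]; print(s[j],cv2.minAreaRect((q[:,:2]*1000).astype(np.float32)),np.median(q[:,2]))
im=d['color'];cv2.imwrite('pics/w_crop.png',cv2.resize(im[90:290,60:260,::-1],None,fx=3,fy=3,interpolation=cv2.INTER_CUBIC))
E
```

```text
wrist [  97  152   74   66 3746] [134.38921516 184.32434597]
 z hist (array([   0,    0,    3,    3,   36, 1956,  173,   92,  206, 1248,   16,
          0,    0,    0]), array([0.05 , 0.053, 0.056, 0.059, 0.062, 0.065, 0.068, 0.071, 0.074,
       0.077, 0.08 , 0.083, 0.086, 0.089, 0.092]))
 rim rect ((488.0052795410156, -0.9723091125488281), (60.296512603759766, 59.229496002197266), 4.58426570892334) 0.07820021414599976
scene [245 211  40  35 922] [265.03579176 227.39370933]
 z hist (array([  0,   0,   0,   2,  21, 211, 254,  77,  66, 186, 102,   0,   0,
         0]), array([0.05 , 0.053, 0.056, 0.059, 0.062, 0.065, 0.068, 0.071, 0.074,
       0.077, 0.08 , 0.083, 0.086, 0.089, 0.092]))
 rim rect ((487.81805419921875, -0.7022514343261719), (59.664306640625, 61.477542877197266), 4.661574840545654) 0.07929831954299943
side [257 193  43  33 933] [278.06859593 208.86280815]
 z hist (array([  0,   0,   1,   3,  42, 195, 206, 104,  93, 195,  87,   1,   0,
         0]), array([0.05 , 0.053, 0.056, 0.059, 0.062, 0.065, 0.068, 0.071, 0.074,
       0.077, 0.08 , 0.083, 0.086, 0.089, 0.092]))
 rim rect ((487.6714172363281, -3.318531036376953), (61.70588302612305, 62.740272521972656), 4.972511291503906) 0.0788233837193777
[   79   107   262   170 21707] ((563.875732421875, -18.29358673095703), (251.31053161621094, 164.72459411621094), 4.556748390197754) 0.05942397454407833
```

View pics/w_crop.png

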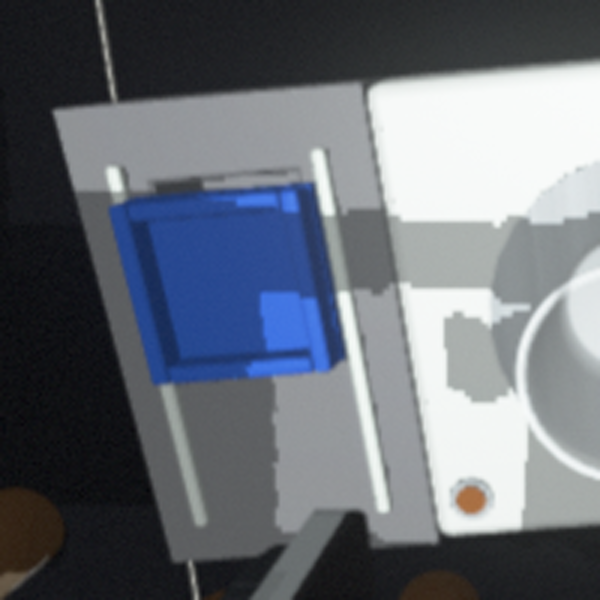

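Could be mistaken for the targets:
- **Cover:** the blue tray at wrist (138,184), or the navy notebook at side (143,172). I choose the tray on the balance. The crop shows its pocket, rails and a sliver of well, about 9 mm open.
- **Bottle:** amber bottles at scene (323,180), (284,178) and (355,218). The largest is (323,180).
- **Vial:** scene (255,293) or (274,317). The smaller is (255,293).

The balance origin is about (486.5, 8) mm with a yaw of 4.6°, and the pocket is at about (487.8, -1.5).

First I shut the fingers, turn them and go over the pocket while staying high.

Call:
{"method": "send_rows", "body": {
  "moves": "0 0 0 0 0 0 0; 0 -40 0 0 0 0 2; 0 -90 -1 0 0 0 4.6; 0 -137 -1.5 0 0 0 4.6; 0 -137 -1.5 -40 0 0 4.6; 0 -137 -1.5 -80 0 0 4.6; 0 -137 -1.5 -110 0 0 4.6; 0 -137 -1.5 -110 0 0 4.6; 0 -137 -1.5 -110 0 0 4.6",
  "grip_force": 40
}}

```text
time: 1.27
eef_pos: [0.4886, -0.0016, 0.1222]
orientation: [0.0, 0.678, 0.735, 0.0]
force: [0.2, -0.2, 0.1]
width: 0.0004
```

```bash
python3 - <<'E'
from h import *
for n in("scene","side","wrist"):
    d=grab(n,n+"1.png")
o=status.get_obs();print(o['eef_pos'],o['orientation'],o['width'],o['force'])
a=[]
for n,(x,y) in (("scene",(220,190)),("side",(240,150)),("wrist",(60,60))):
    d=load(n); im=d['color'][y:y+200,x:x+200,::-1]; a.append(cv2.resize(im,(400,400)))
cv2.imwrite('pics/cmp1.png',cv2.resize(np.hstack(a),(798,266)))
E
```

```text
[ 0.48872848 -0.00156832  0.12244206] [8.38102595e-04 6.78148117e-01 7.34924529e-01 6.04978557e-04] 0.00038831706154049395 [0.12797639 0.16946363 1.01322442]
```

View pics/wrist1.png

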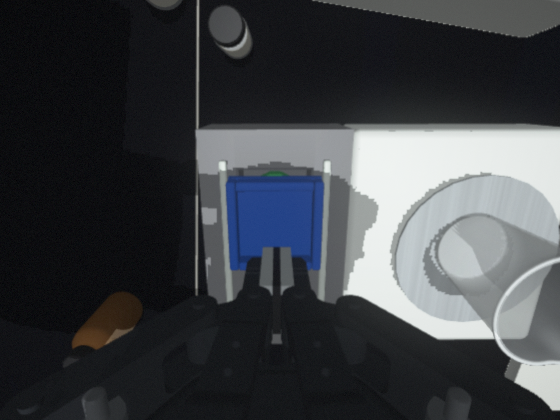

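View pics/side1.png

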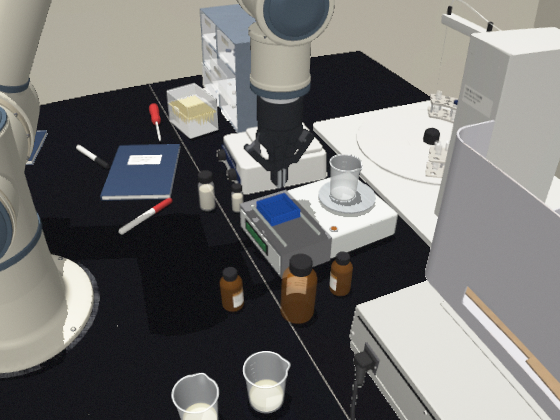

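The closed fingers are aligned above the pocket, and the key edge shows at (275,175). I'll refine the cover and balance positions, and the clearances to the beaker and bottle.

```bash
python3 - <<'E'
from h import *
d=load('wrist'); im=d['color'].astype(int); P=pts(d)
m=((im[...,2]>60)&(im[...,2]>im[...,0]*2+20)&(im[...,2]>im[...,1]*1.5))
q=P[m&(d['z_map']>0)]; top=q[(q[:,2]>.074)&(q[:,2]<.084)]
th=np.radians(4.56);R=np.array([[np.cos(th),-np.sin(th)],[np.sin(th),np.cos(th)]]);o=np.array([486.5,8])
b=(top[:,:2]*1000-o)@R; print('cover b x',np.percentile(b[:,0],[1,99]),'y',np.percentile(b[:,1],[1,99]))
ok=(d['z_map']>0)&(abs(P[...,2]-.06)<.003); b=(P[ok][:,:2]*1000-o)@R
print('panel b x',np.percentile(b[:,0],[.3,99.7]),'y',np.percentile(b[:,1],[.3,99.7]))
# well opening pixels: green + dark depth
s=(load('scene'),load('side'))
for d in s:
    P=pts(d);ok=d['z_map']>0; Q=P[ok]*1000; b=np.c_[(Q[:,:2]-o)@R,Q[:,2]]
    for nm,lo,hi in(('beaker',(70,-100,85),(200,40,150)),('bottle',(-60,-230,60),(120,-120,125)),('vial',(-80,55,40),(60,130,80))):
        k=b[((b>lo)&(b<hi)).all(1)]
        if len(k): print(nm,len(k),np.percentile(k,[2,98],axis=0).round().tolist())
E
```

```text
cover b x [-28.87553164  29.23093995] y [-37.44823502  20.52526385]
panel b x [-147.61493116  191.26639753] y [-114.3505842   120.00065395]
beaker 1061 [[105.0, -54.0, 88.0], [160.0, 2.0, 144.0]]
bottle 317 [[-60.0, -203.0, 63.0], [-34.0, -163.0, 117.0]]
vial 176 [[-38.0, 100.0, 41.0], [-18.0, 120.0, 62.0]]
beaker 1152 [[105.0, -54.0, 87.0], [160.0, 2.0, 143.0]]
bottle 626 [[-59.0, -218.0, 61.0], [38.0, -170.0, 117.0]]
vial 150 [[-78.0, 97.0, 41.0], [-20.0, 130.0, 62.0]]
```

Call:
{"method": "send_rows", "body": {
  "moves": "0 0 0 -20 0 0 0; 0 0 0 -35 0 0 0; 0 0 0 -45 0 0 0; 0 0 0 -50 0 0 0; 0 0 0 -50 0 0 0; 0 0 0 -50 0 0 0"
}}

```text
time: 2.17
eef_pos: [0.4883, -0.0015, 0.0717]
orientation: [0.0, 0.678, 0.735, 0.0]
force: [-0.0, -0.0, -0.3]
width: -0.0
```

Call:
{"method": "send_rows", "body": {
  "moves": "0 0.8 -10 0 0 0 0; 0 1.6 -20 0 0 0 0; 0 2.4 -30 0 0 0 0; 0 3.2 -40 0 0 0 0; 0 4 -50 0 0 0 0; 0 4.8 -60 0 0 0 0; 0 4.8 -60 0 0 0 0; 0 4.8 -60 0 0 0 0"
}}

```text
time: 3.18
eef_pos: [0.4926, -0.0614, 0.0712]
orientation: [-0.0, 0.678, 0.735, -0.0]
force: [-0.0, -0.2, 0.1]
width: 0.0001
```

```bash
python3 - <<'E'
from h import *
grab("wrist","wrist2.png")
E
```

```text
(no output)
```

View pics/wrist2.png

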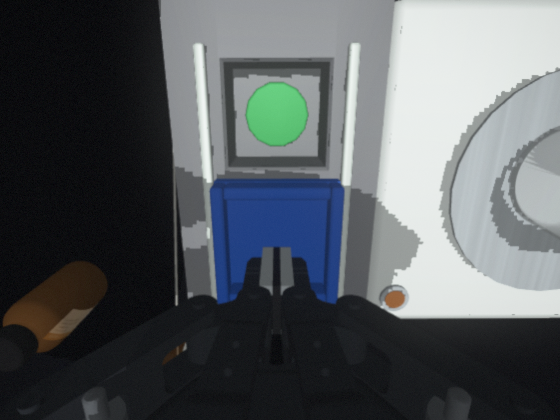

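The well at (277,113) is uncovered and the green key is fully visible. The cover is nearly at its stop, so I'll push a few mm more and measure.

Call:
{"method": "send_rows", "body": {
  "moves": "0 0.2 -2 0 0 0 0; 0 0.3 -4 0 0 0 0; 0 0.3 -4 0 0 0 0; 0 0.3 -4 0 0 0 0"
}}

```text
time: 3.72
eef_pos: [0.4931, -0.0656, 0.0713]
orientation: [0.0, 0.678, 0.735, 0.0]
force: [0.1, -0.7, -0.1]
width: -0.0001
```

```bash
cat > m.py <<'E'
from h import *
import sys
d=grab("wrist",sys.argv[1]); im=d['color'].astype(int); P=pts(d)
th=np.radians(4.56);R=np.array([[np.cos(th),-np.sin(th)],[np.sin(th),np.cos(th)]]);o=np.array([486.5,8])
m=((im[...,2]>60)&(im[...,2]>im[...,0]*2+20)&(im[...,2]>im[...,1]*1.5))
q=P[m&(d['z_map']>0)]; top=q[(q[:,2]>.074)&(q[:,2]<.084)]
b=(top[:,:2]*1000-o)@R
if len(b): print('cover b x',np.percentile(b[:,0],[1,99]),'y',np.percentile(b[:,1],[1,99]))
g=(im[...,1]>90)&(im[...,1]>im[...,0]*2)&(im[...,1]>im[...,2]*1.6)
g=cv2.morphologyEx(g.astype(np.uint8),cv2.MORPH_OPEN,np.ones((3,3)))
c=max(cv2.findContours(g,0,1)[0],key=cv2.contourArea,default=None)
if c is not None:
    (u,v)=cv2.minEnclosingCircle(c)[0]; zk=np.median(P[g>0][:,2]); p=plane(d,[(u,v)],.038)[0]*1000
    print('key px',u,v,'z',zk,'world',p,'b',(p[:2]-o)@R)
s=status.get_obs();e=s['eef_pos']*1000; print('tcp',e,'b',(e[:2]-o)@R,s['force'],s['time'])
E
python3 m.py wrist3.png
```

```text
cover b x [-28.70326031  29.55281229] y [-89.45993258 -31.37641122]
key px 276.1845703125 106.33221435546875 z 0.037530018103348106 world [486.890586     8.45792412  38.        ] b [0.425756   0.42542185]
tcp [493.13957964 -65.51460121  71.29266604] b [  0.77392993 -73.80976657] [ 0.17542416 -0.89469253  0.22624172] 3.775
```

Cover is about 61 mm open. Now I lift out, go over the key and descend into the well.

Call:
{"method": "send_rows", "body": {
  "moves": "0 -0.3 3 0 0 0 0; 0 -0.3 3 15 0 0 0; 0 -0.3 3 30 0 0 0; 0 -2 25 30 0 0 0; 0 -4 50 30 0 0 0; 0 -6 74 30 0 0 0; 0 -6 74 30 0 0 0; 0 -6 74 15 0 0 0; 0 -6 74 0 0 0 0; 0 -6 74 0 0 0 0"
}}

```text
time: 5.03
eef_pos: [0.4866, 0.0081, 0.0706]
orientation: [-0.001, 0.678, 0.735, -0.001]
force: [-0.5, -0.6, 1.0]
width: 0.0001
```

```bash
python3 m.py wrist4.png; python3 -c "
from h import *
d=grab('side'); cv2.imwrite('pics/side4.png',cv2.resize(d['color'][100:300,180:420,::-1],None,fx=3,fy=3))"
```

```text
cover b x [-1.77401639  1.72415572] y [-37.2520207  -35.68475858]
key px 277.0 234.3333282470703 z 0.037446717722739165 world [486.61660891   9.47431435  38.        ] b [0.23345224 1.46037683]
tcp [486.93382555   8.13266516  71.19261068] b [0.44299961 0.09775478] [-0.50703614  0.31374115  0.44935832] 5.075
```

View pics/side4.png

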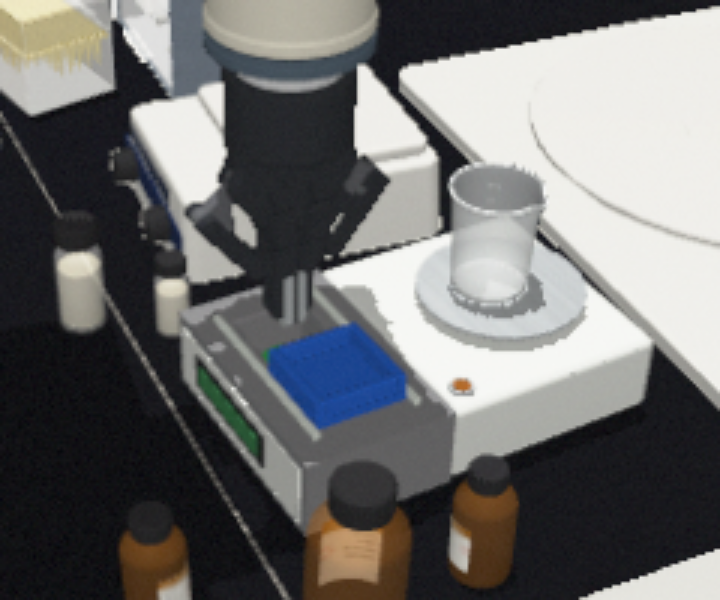

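View pics/wrist4.png

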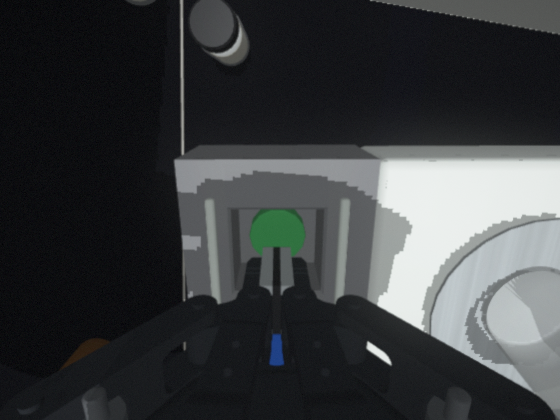

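The fingers are centred on the key (277,234), above the well mouth. I'll press down gently.

Call:
{"method": "send_rows", "body": {
  "moves": "0 0 0 -15 0 0 0; 0 0 0 -25 0 0 0; 0 0 0 -31 0 0 0; 0 0 0 -35 0 0 0; 0 0 0 -38 0 0 0; 0 0 0 -38 0 0 0"
}}

```text
time: 5.88
eef_pos: [0.4871, 0.0085, 0.0333]
orientation: [0.0, 0.678, 0.735, -0.0]
force: [-0.7, -1.2, 3.3]
width: 0.0002
```

Call:
{"method": "send_rows", "body": {
  "moves": "0 0 0 -1 0 0 0; 0 0 0 -1.8 0 0 0; 0 0 0 -1.8 0 0 0; 0 0 0 -1.8 0 0 0"
}}

```text
time: 6.38
eef_pos: [0.4872, 0.0085, 0.0319]
orientation: [0.0, 0.678, 0.735, 0.0]
force: [-3.1, -1.6, 12.8]
width: 0.0001
```

12.8 N is above the 5 N full-in force, so the key is on its stop. I hold, then rise.

Call:
{"method": "send_rows", "body": {
  "moves": "0 0 0 0 0 0 0; 0 0 0 0 0 0 0; 0 0 0 0 0 0 0; 0 0 0 0 0 0 0; 0 0 0 5 0 0 0; 0 0 0 15 0 0 0; 0 0 0 35 0 0 0; 0 0 0 55 0 0 0; 0 0 0 70 0 0 0; 0 0 0 70 0 0 0"
}}

```text
time: 7.62
eef_pos: [0.4878, 0.0085, 0.1026]
orientation: [0.001, 0.678, 0.735, 0.001]
force: [-0.0, -0.8, -0.4]
width: -0.0003
```

```bash
python3 m.py wrist5.png
```

```text
cover b x [-28.75897536  29.32118974] y [-86.86119898 -30.58593589]
key px 274.7738037109375 216.0 z 0.03752741489313946 world [486.53593403   9.61383684  38.        ] b [0.16412519 1.60587158]
tcp [487.37407859   8.51950912 101.86057704] b [0.91261435 0.44837279] [0.41617804 0.04185551 0.23207782] 7.675
```

View pics/wrist5.png

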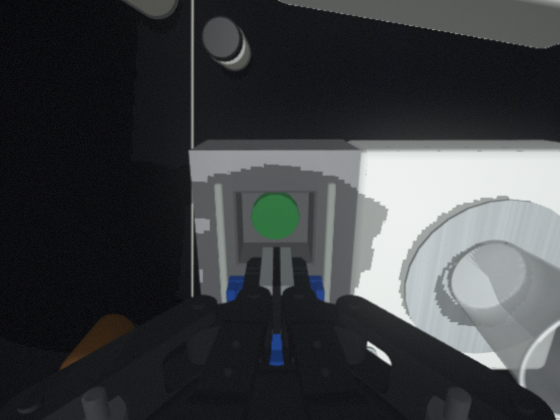

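The key is back up (z 37.5 mm) and the cover is still open. I set the fingers into the pocket.

Call:
{"method": "send_rows", "body": {
  "moves": "0 1.5 -20 0 0 0 0; 0 3 -40 0 0 0 0; 0 4.6 -61 0 0 0 0; 0 4.6 -61 0 0 0 0; 0 4.6 -61 -10 0 0 0; 0 4.6 -61 -20 0 0 0; 0 4.6 -61 -30 0 0 0; 0 4.6 -61 -30 0 0 0; 0 4.6 -61 -30 0 0 0"
}}

```text
time: 8.8
eef_pos: [0.4917, -0.0524, 0.0715]
orientation: [-0.0, 0.678, 0.735, -0.0]
force: [0.6, -0.2, -0.1]
width: -0.0003
```

```bash
python3 m.py wrist6.png
```

```text
cover b x [-28.76112596  29.48534721] y [-77.65925816 -31.193366  ]
key px 276.5 131.0957489013672 z 0.037510566994846936 world [486.67379722   8.83406333  38.        ] b [0.23955764 0.81760581]
tcp [491.88340599 -52.48488577  71.6643477 ] b [  0.55763429 -60.72142547] [ 1.18685882 -0.35999288  0.03645731] 8.85
```

View pics/wrist6.png

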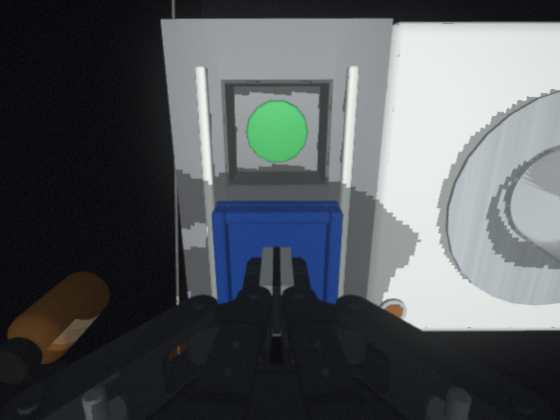

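The fingertips are in the pocket: cover at (277,250), key at (277,131). I push back along +y of the balance.

Call:
{"method": "send_rows", "body": {
  "moves": "0 -0.8 10 0 0 0 0; 0 -1.6 20 0 0 0 0; 0 -2.4 30 0 0 0 0; 0 -3.2 40 0 0 0 0; 0 -4 50 0 0 0 0; 0 -4.8 60 0 0 0 0; 0 -5.4 68 0 0 0 0; 0 -5.7 72 0 0 0 0; 0 -5.7 72 0 0 0 0; 0 -5.7 72 0 0 0 0"
}}

```text
time: 10.1
eef_pos: [0.4859, 0.0194, 0.0714]
orientation: [-0.0, 0.678, 0.735, -0.0]
force: [0.8, 0.1, -0.1]
width: 0.0002
```

```bash
python3 m.py wrist7.png
```

```text
cover b x [-28.90295028  29.31596914] y [-28.00714512  29.48437947]
tcp [486.00584261  19.32026096  71.43281763] b [ 0.40740176 11.3237151 ] [ 0.46746811 -0.1780748   0.15583839] 10.15
```

Call:
{"method": "send_rows", "body": {
  "moves": "0 -0.1 1 0 0 0 0; 0 -0.2 2 0 0 0 0; 0 -0.2 2 0 0 0 0; 0 -0.2 2 0 0 0 0"
}}

```text
time: 10.65
eef_pos: [0.4858, 0.0215, 0.0715]
orientation: [-0.0, 0.678, 0.735, 0.0]
force: [0.3, -0.1, -1.0]
width: -0.0003
```

Call:
{"method": "send_rows", "body": {
  "moves": "0 -0.1 1 0 0 0 0; 0 -0.1 1.5 0 0 0 0; 0 -0.1 1.5 0 0 0 0"
}}

```text
time: 11.02
eef_pos: [0.4858, 0.0221, 0.0714]
orientation: [0.0, 0.678, 0.735, -0.0]
force: [-0.2, -12.9, -1.9]
width: -0.0003
```

```bash
python3 m.py wrist8.png
```

```text
cover b x [-28.94201426  29.27997314] y [-26.76113534  31.0153804 ]
tcp [485.81991055  22.08021038  71.45023877] b [ 0.44148256 14.0897104 ] [  0.29997484 -13.93347819  -2.04117861] 11.075
```

At 13 N the cover is against its closed stop. I back off, rise clear and check.

Call:
{"method": "send_rows", "body": {
  "moves": "0 0.5 -8 0 0 0 0; 0 0.5 -12 0 0 0 0; 0 0.5 -12 15 0 0 0; 0 0.5 -12 40 0 0 0; 0 0.5 -12 80 0 0 0; 0 0.5 -12 120 0 0 0; 0 0.5 -12 150 0 0 0; 0 0.5 -12 150 0 0 0; 0 0.5 -12 150 0 0 0"
}}

```text
time: 12.2
eef_pos: [0.4858, 0.011, 0.221]
orientation: [-0.0, 0.678, 0.735, -0.0]
force: [-0.2, 0.1, -0.5]
width: -0.0003
```

```bash
python3 m.py wrist9.png; python3 -c "
from h import *
a=load('side');d=grab('side'); cv2.imwrite('pics/side9.png',d['color'][:,:,::-1])
o=np.array([486.5,8]);th=np.radians(4.56);R=np.array([[np.cos(th),-np.sin(th)],[np.sin(th),np.cos(th)]])
Q=pts(d)[d['z_map']>0]*1000; b=np.c_[(Q[:,:2]-o)@R,Q[:,2]]
for nm,lo,hi in(('beaker',(70,-100,85),(200,40,150)),('bottle',(-60,-230,60),(120,-120,125)),('vial',(-80,55,40),(60,130,80))):
    k=b[((b>lo)&(b<hi)).all(1)]; print(nm,len(k),np.percentile(k,[2,98],axis=0).round().tolist())
"
```

```text
cover b x [-28.66274175  28.87677116] y [-28.37784093  29.93079114]
tcp [485.64956864  11.02242145 220.62899342] b [-0.60744779  3.08046621] [-0.47865362  0.2393325  -0.22398831] 12.25
beaker 1153 [[104.0, -54.0, 87.0], [160.0, 2.0, 144.0]]
bottle 611 [[-59.0, -217.0, 61.0], [39.0, -170.0, 117.0]]
vial 149 [[-77.0, 98.0, 41.0], [-19.0, 129.0, 62.0]]
```

View pics/wrist9.png

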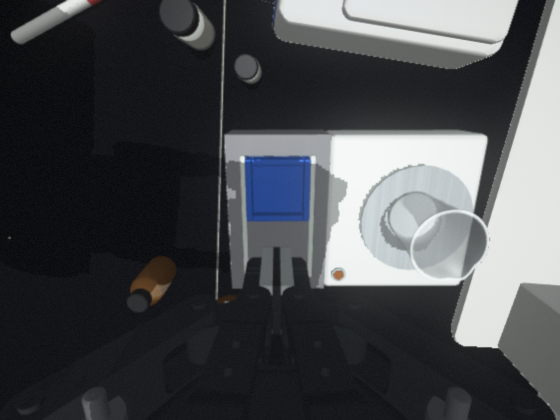

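The cover at (278,188) fully covers the well, the fingers are clear, and the beaker, vial and bottle haven't moved.

```bash
python3 -c "
from h import *
print(hand_in())"
```

```text
the job is handed in; nothing more can be done
None
```

The balance is tared and the job is handed in, finished at about 12.3 s of the 54 s allowed. `hand_in` gives no verdict, so these are my own checks:

- **Cover opened:** I pushed it from about 9 mm to about 61 mm open. That is within about 1 mm of its stop, and I felt no stop force there.
- **Key pressed:** the closed fingertips held the key at its stop for over half a second. The force read 12.8 N, against the 5 N needed to press it fully in. Afterwards the camera showed the key top back at 37.5 mm, against 38 mm unpressed.
- **Cover closed:** I pushed it until the force rose to about 13 N at the stop. The last picture puts its centre within about 1 mm of closed, with the well fully covered.
- **Surroundings:** the beaker, vial and bottle measured within about 1 mm of where they started. The arm ended about 140 mm above the cover, touching nothing.

No check failed. The key position read from the wrist camera varied by about 1 mm between views, which did not matter.

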